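# Clamp a bearing with a star wheel and lock it

## Task

Clamp the bearing that lies in the grey fixture ready for inspection: push the spokes of the four-armed star wheel round clockwise with a fingertip until the jaw has pressed the bearing fully home against the fixed stop. Then push the lock lever over clockwise with a fingertip as far as it goes. Do not pick anything up; do not touch the bearing or the jaw directly, and leave the other things on the bench where they are.

Things in the scene. Friction and masses are not known exactly. Their poses are not given: they have to be found in the camera images.
- fixture: Grey bearing clamp fixed to the bench: base plate 12 mm thick, spanning x = -80 to +105, y = -157 to +118 mm in its own frame. Origin on its underside at bench level, z up. A channel with low rails (tops at z = 20 mm) runs along its y axis at x = -30 mm from the jaw to the fixed stop. A pin (top z = 58 mm) stands at x = 91, y = 19 mm; the lock lever rests against it when locked.
- stop_face (a point): Foot of the middle of the fixed stop's face (fixture x = -30, y = 95, z = 12 mm), which the bearing is pressed against. The stop is a steel block 68 mm wide; top 38 mm above the bench.
- bearing: The ball bearing to be clamped, 62 mm across, 14 mm thick, flat and loose on the base plate in the channel between jaw and fixed stop. Origin in the middle of its underside. Fully home, its centre is at fixture x = -30 (+-2), y = +64 mm.
- jaw: Steel moving jaw, 56 mm wide, top 35 mm above the bench, a toothed rack bar behind it; slides along fixture y, driven by the star wheel: 22 mm per rad of clockwise turn. Origin at the foot of the middle of its face, 12 mm above the bench. Face at fixture y = -15 mm when star_wheel reads 0, y = +33 mm (star_wheel about 2.18) with the bearing gripped against the stop. Stays where left.
- star_wheel (a joint): Angle of the four-spoke star wheel, rad, grows CLOCKWISE seen from above (closes the jaw); range -0.1 to 2.6, about 2.18 when the bearing is clamped. Vertical axis at fixture x = 0, y = -75 mm. At 0 the four spokes, 90 degrees apart, lie along the fixture's +-x and +-y. Light, even friction (about 0.1 N m); stays where left.
- wheel_hub (a point): Point on the star wheel's axis at mid height of the spokes, 62 mm above the bench. Hub 40 mm across, top 74 mm above the bench. Spokes are round steel bars 11 mm thick, ending in black balls of 18 mm centred 68 mm from the axis. Under the spokes nothing is higher than 35 mm above the bench, more than 20 mm from the axis.
- spoke_end (a point): Centre of the ball at the end of one of the four spokes; turns with the wheel (at star_wheel = 0 it lies on the fixture's +x side of the hub).
- lock_lever (a joint): Angle of the flat steel lock lever, rad, grows CLOCKWISE seen from above. 0: arm along fixture +y (unlocked). 1.57: arm along fixture +x, against its end stop (locked). Light friction (0.06 N m); stays where it is left.
- lever_pivot (a point): Pivot of the lock lever at mid height of its bar, 50 mm above the bench, at fixture x = 62, y = 30 mm; pivot boss 30 mm across, top 62 mm above the bench.
- lever_end (a point): Centre of the round end of the lock lever, 62 mm from the pivot, 50 mm above the bench; bar 11 mm wide and 9 mm thick, round end 18 mm across and 14 mm high.
- spare_bearing: a second, spare ball bearing 62 mm across, 14 mm thick, lying on the bench beside the far edge of the fixture; leave alone. Origin at its underside.
- hex_key: bent black hex key, 88x33x5 mm, lying on the base plate near its far right corner; leave alone. Origin at its underside.
- plug_gauge: plug gauge standing upright, 35 mm across, 102 mm tall; leave alone. Origin at its underside.
- oil_can: oil can with a spout, 88x68 mm, 182 mm tall; leave alone. Origin at its underside.
- grease_tin: round tin, 63 mm across, 43 mm tall; leave alone. Origin at its underside.
Mind the look-alikes: they are no part of the job. What is shaped like the bearing but blue is not meant.

How it is judged:
On the way, in this order (a step that is already met when the one before it is completed fails the run):
1. the jaw has pressed the bearing home against the fixed stop (y of bearing in the frame of fixture between 0.0615 and 0.067 m and y of jaw in the frame of fixture between 0.0305 and 0.036 m and angle between bearing's own z axis and vertical below 0.1 rad and z of bearing in the frame of fixture below 0.016 m), for 0.2 s.
2. the lock lever is pushed over to its end stop (value of joint lock_lever above 1.42 rad), for 0.2 s.
At the end, for the whole second after the job is handed in: The bearing lies flat, at rest, against the fixed stop (gap under 2.5 mm), the jaw's face against it (within 2.5 mm), the wheel still, and the lock lever within 0.15 rad of its end stop (all of step 1 and value of joint lock_lever above 1.42 rad and linear speed of bearing below 0.01 m/s and velocity of joint star_wheel between -0.05 and 0.05 rad/s and velocity of joint lock_lever between -0.05 and 0.05 rad/s); the robot touches nothing.
It fails at once if the robot touches the bearing or the jaw directly (contact force between any of the fingers, the arm and bearing above 1 N or contact force between any of the fingers, the arm and jaw above 1 N).
It fails at once if the bearing is lifted or tipped (z of bearing in the frame of fixture above 0.022 m or angle between bearing's own z axis and vertical above 0.3 rad).
It fails at once if the lock lever is pushed over before the bearing is clamped (value of joint lock_lever above 1 rad and y of jaw in the frame of fixture below 0.028 m).
It fails at once if another thing on the bench is moved more than 15 mm (distance of any of spare_bearing, hex_key, plug_gauge, oil_can, grease_tin from where it was at the start of the episode above 0.015 m).
It also fails if it takes over 51 s, if anything falls off the work surface, if the arm or the gripper's body presses on something with over 40 N, if the wrist force passes 120 N, or if a joint passes its speed limit or range.

## Robot

A 6-joint arm with a two-finger parallel gripper is mounted at the origin on a cart in front of the work surface, level with it; the furniture and walls round the work are solid. World frame = base frame: x ahead of the robot, y to its left, z up, the work surface at z = 0. Lengths are in m, angles in rad, forces in N, time in s.
With the tool pointing down it reaches from about 0.15 to 0.775 m from the base axis. Payload 6.1 kg.
Tool frame: the origin (TCP) lies on the centre line of the jaws, within the pads' length; the fingertips stand 17 mm ahead of it and the grasp point (between the pads) lies 2 mm behind it; y points along the fingers, x is the direction in which the jaws open and shut, and the axes are right-handed (so a half turn about y gives the same grasp; the last joint's range is limited). The gripper opens to 85 mm and grips with 20 to 120 N. Pads are 22 mm wide; open, the fingers measure 114 mm over their backs; the gripper's body (76 mm by 85 mm) begins 54 mm behind the grasp point. The pads swing forward as they close: fully open they stand 13 mm farther back than shut.
Start: joints at [-1.347, 0.126, -0.04, 1.405, 0, 1.571], TCP at [0.117, -0.512, 0.248] pointing down, gripper open.
Joint ranges: [-2.72, 2.72], [-0.95, 1.95], [-1.27, 1.35], [-1.78, 2.02], [-1.46, 1.47], [-3.14, 3.14]. Speed limits (rad/s): [2.39, 2.39, 3.01, 3.14, 3.14, 3.14].

## Interface

Orientations are given as a unit quaternion [x, y, z, w].
In Python, from station import arm gives the robot as it stands. The module is installed in compiled form; this text tells all that it offers.
- The arm moves only by the tool carry_out, never from a script. Its argument "commands" is a list of rows, each a list of 6 numbers: the shift along the tool's x, y, z in m, then the turn, a rotation vector about the tool's x, y, z in rad. In form: [[tx, ty, tz, wx, wy, wz], ...]. A call has 1 to 8 rows; each row shifts and turns the pose as measured when the row begins, along the tool's axes as they then stand; what a row does not reach is not made up. A row lasts 1/8 s, in which the tool goes at most 62.5 mm and 10.7 degrees, less where a joint would pass 70% of its speed; a pose out of reach is approached as far as the arm can. A call is refused whole if a number of a shift passes 0.0625 or a number of a turn 0.188, either way. A call with a gripper value outside its range is refused whole. "gripper" is the finger opening in m, from 0 to 0.0854, set as the call begins (left out, the last holds). The fingers move at their own pace and stop on an object; "squeeze" is the grip in N (left out, the last holds). Time passes only in rows, so rows that do not move let the fingers close. It gives the time, the measured TCP pose, the force and the opening at its end, in the units of the state.
- arm.state(): the state, without advancing time (a new reading comes with each control period).
- arm.camera(name): name is "scene" or "side" or "wrist"; returns a dict with "img" (384x512x3 uint8, red, green, blue), "depth" (384x512 float32, m along the optical axis (not along the pixel's ray), 0 where there is no reading), "vfov" (degrees; the focal length in pixels is half the picture's height over the tangent of half this angle, whatever the lens; pixels are square), "cx", "cy" (the principal point, pixels), "xyz" and "attitude" of the camera in the world. Camera axes: x right, y down, z forward; pixel columns grow to the right and rows downward; lengths in m; the calibration is good to about 2 mm. A picture is of the moment at which its call begins.
- arm.sign_off(): hands the job in, once; it reports no verdict.
Trained networks look in a picture, given as the dict that the camera call returned (one of the last four; its "shot" number tells which), for a name from the list of things; names that differ only in an ending like _2 or _b are one class to them, and where a whole thing is asked for, a point or a joint stands for the part that bears it (a point fixed in the world has none). Each returns a list of dicts, best first, with "score" (0 to 1); they miss things now and then, are a little off and sometimes report something else, mostly with a low value. They report only what shows in the picture. A call takes as long as a camera call. They do not tell look-alikes from the thing itself.
- arm.trace(thing, picture): "region" (384x512 bool, what is visible of it) and "box" ([centre column, centre row, width, height] in pixels, round what is visible of it).
The state is a dict: "t": time; "qpos": joint angles; "joint_vel": joint speeds; "joint_torque": joint torques, N m; "position": TCP position; "orientation": TCP orientation; "force": force on the tool from outside, world axes, zero at the start; "moment": the same for the moment, N m; "finger_gap": finger opening in m.
Only numpy, scipy, OpenCV 4.12 (cv2) and the standard library are available. Lean on these libraries where they do the work, as an engineer would, in place of code of your own. Each camera call takes 0.05 s, during which the arm holds its last target. There are 200 camera calls.

## Working session

There is one attempt and no reset: what is moved stays moved. The work goes in short steps, Python scripts to look and compute and a tool call to move; the robot and the scene stay as the last step left them, time stands still between calls to the robot, and variables do not carry over. Pictures are saved under pics/ and viewed, about 8 in all and at most 12, crops included, and the job is handed in when it is done.

Besides the shell and the picture viewer there is one more tool, called after "Call:" in YAML: its name, and indented under it one key for each argument. carry_out: Moves the arm, as the interface text tells. Its arguments: {"type":"object","properties":{"commands":{"type":"array"},"gripper":{"type":"number"},"squeeze":{"type":"number"}},"required":["commands"]}

```bash
mkdir -p pics
cat > h.py <<'E'
import numpy as np, cv2
from scipy.spatial.transform import Rotation as R
from station import arm
def cam(n):
    c=arm.camera(n); return c
def K(c): return c["img"].shape[0]/2/np.tan(np.radians(c["vfov"])/2)
def rot(c):
    a=np.array(c["attitude"],float); return R.from_quat(a).as_matrix() if a.size==4 else a.reshape(3,3)
def world(c,u,v,d=None):
    u=np.asarray(u,float);v=np.asarray(v,float)
    if d is None: d=c["depth"][v.astype(int),u.astype(int)]
    f=K(c); p=np.stack([(u-c["cx"])/f*d,(v-c["cy"])/f*d,d+0*u],-1)
    return p@rot(c).T+np.array(c["xyz"])
def cloud(c):
    v,u=np.mgrid[0:384,0:512]; return world(c,u,v,c["depth"])
def save(c,n): cv2.imwrite(f"pics/{n}.png",c["img"][:,:,::-1])
E
python3 - <<'E'
from h import *
s=arm.state(); print(s)
for n in ["scene","side"]:
    c=cam(n); save(c,n+"0"); print(n,c["xyz"],c["attitude"],c["vfov"],c["cx"],c["cy"])
    P=cloud(c)
    for t in ["fixture","bearing","jaw","star_wheel","spoke_end","wheel_hub","lock_lever","lever_pivot","spare_bearing","hex_key","plug_gauge","oil_can","grease_tin"]:
        for r in arm.trace(t,c)[:3]:
            m=r["region"]&(c["depth"]>0)
            print(t,round(r["score"],2),np.round(r["box"]),np.round(np.median(P[m],0),3) if m.any() else None, np.round(np.percentile(P[m][:,2],95),3) if m.any() else None)
a=cv2.imread("pics/scene0.png");b=cv2.imread("pics/side0.png");cv2.imwrite("pics/both0.png",cv2.resize(np.hstack([a,b]),(800,300)))
E
```

```text
{'t': 0.0, 'qpos': array([-1.34700809e+00,  1.26391026e-01, -4.06040609e-02,  1.40540922e+00,
       -1.16582981e-05,  1.57075699e+00]), 'joint_vel': array([-3.72607134e-04, -1.40155719e-05,  8.92658021e-04, -4.57183786e-04,
        4.41863647e-04, -4.68570384e-04]), 'joint_torque': array([ 3.13072187e-04, -4.35916007e+01,  3.52921307e+01,  1.73582247e-02,
       -2.43322229e-04, -1.90308654e-06]), 'position': array([ 0.11642263, -0.5115365 ,  0.24752448]), 'orientation': array([-0.5523607 ,  0.44147872, -0.44058486,  0.55306346]), 'force': array([ 0.44257565, -0.37097332, -0.20395206]), 'moment': array([ 0.00808975,  0.05757155, -0.01593682]), 'finger_gap': 0.08562623448674254}
scene [ 1.07958753 -0.17673873  0.67570086] [ 0.81292879  0.41737257 -0.19603868 -0.35569053] 57.18743535276503 251.94192357583913 190.47356192259755
fixture 0.91 [240. 224. 129.  86.] [0.555 0.123 0.013] 0.067
bearing 0.72 [298. 262.  31.  28.] [0.728 0.183 0.012] 0.015
bearing 0.6 [256. 199.  23.  19.] [0.507 0.218 0.024] 0.027
jaw 0.53 [214. 209.  50.  34.] [0.49  0.085 0.026] 0.035
star_wheel 0.87 [216. 2
[... 1312 characters left out ...]

spoke_end 0.74 [233. 228.  59.  49.] [0.524 0.088 0.068] 0.075
spoke_end 0.34 [284. 193.  26.  27.] [0.604 0.205 0.058] 0.063
wheel_hub 0.75 [230. 228.  60.  53.] [0.522 0.088 0.068] 0.075
lock_lever 0.86 [284. 193.  27.  26.] [0.603 0.205 0.057] 0.063
lever_pivot 0.74 [282. 195.  32.  29.] [0.603 0.206 0.057] 0.063
lever_pivot 0.47 [246. 223. 118. 123.] [0.545 0.122 0.015] 0.069
spare_bearing 0.67 [296. 254.  26.  31.] [0.669 0.092 0.015] 0.017
hex_key 0.58 [262. 249.   3.  17.] [0.594 0.084 0.019] 0.021
plug_gauge 0.68 [147. 257.  25.  32.] [ 0.379 -0.021  0.059] 0.105
oil_can 0.76 [351. 170.  34.  39.] [0.745 0.317 0.058] 0.087
oil_can 0.45 [297. 256.  30.  30.] [0.672 0.093 0.015] 0.017
```

View pics/scene0.png

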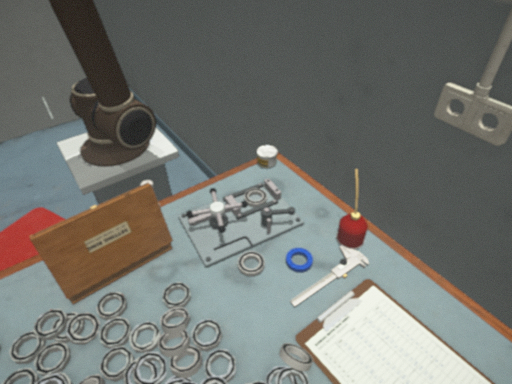

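View pics/side0.png

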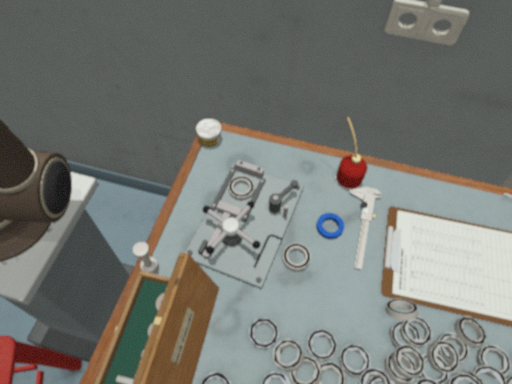

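The two views show the fixture at about (235,215) in side. Candidates for the bearing are the steel ring in the channel at side (241,188), the spare at (296,256), a blue ring at (330,226) and the loose rings at the bottom. The one in the channel is meant. The star wheel is at (231,227) and the lever at (284,195), next to the wooden case lid at (180,320). I'll build a top-down height map next.

```bash
cat > ortho.py <<'E'
from h import *
def ortho(cs,x0,x1,y0,y1,res,):
    H=int((x1-x0)/res);W=int((y1-y0)/res)
    im=np.zeros((H,W,3),np.uint8);hz=np.full((H,W),-1.)
    for c in cs:
        P=cloud(c).reshape(-1,3);C=c["img"].reshape(-1,3);ok=c["depth"].ravel()>0
        P=P[ok];C=C[ok];o=np.argsort(P[:,2]);P=P[o];C=C[o]
        i=((x1-P[:,0])/res).astype(int);j=((y1-P[:,1])/res).astype(int)
        k=(i>=0)&(i<H)&(j>=0)&(j<W)&(P[:,2]<.5)
        im[i[k],j[k]]=C[k][:,::-1];hz[i[k],j[k]]=P[k][:,2]
    return im,hz
E
python3 - <<'E'
from h import *
from scipy.optimize import least_squares
cs=[cam("side"),cam("scene")]
for c in cs:
    P=cloud(c).reshape(-1,3);P=P[c["depth"].ravel()>0]
    box=(abs(P[:,0]-.53)<.2)&(abs(P[:,1]-.14)<.2)
    Q=P[box]
    near=lambda p,r:np.hypot(*(Q[:,:2]-p).T)<r
    bz=np.median(Q[abs(Q[:,2])<.007][:,2]);pz=Q[(Q[:,2]>.008)&(Q[:,2]<.017)&near([.56,.14],.1)]
    print("bench",bz,"plate",np.median(pz[:,2]))
    h=Q[(Q[:,2]>.0695)&near([.524,.088],.035)];print("hub top",len(h),h.mean(0),h.min(0),h.max(0))
    s=Q[(Q[:,2]>.052)&near([.524,.088],.085)&~near([.524,.088],.045)]
    a=np.degrees(np.arctan2(s[:,1]-h[:,1].mean(),s[:,0]-h[:,0].mean()));print("spokes",np.histogram(a,36,(-180,180))[0])
    m=a[:,None]*4;print("spoke angle mod90",np.degrees(np.angle(np.exp(1j*np.radians(a*4)).mean()))/4)
    l=Q[(Q[:,2]>.042)&near([.604,.21],.075)&~near([.524,.088],.085)];print("lever pts",len(l),l[:,:2].min(0),l[:,:2].max(0))
    b=l[l[:,2]>.0575];print("boss top",len(b),b.mean(0))
    for z0,z1 in((.04,.05),(.05,.0575)):
        k=l[(l[:,2]>z0)&(l[:,2]<=z1)];print(z0,len(k),k.mean(0))
    lid=P[(P[:,2]>.05)&(P[:,1]<0.06)&(P[:,1]>-.6)&(P[:,0]>.1)&(P[:,0]<.9)&~((np.hypot(P[:,0]-.117,P[:,1]+.51)<.2))&(P[:,2]<.3)]
    print("lid",np.percentile(lid,[0,5,50,95,100],axis=0).round(3).tolist())
    d=(P[:,2]>.02);
from ortho import ortho
im,hz=ortho(cs,.40,.70,.0,.32,.002)
np.save("hz.npy",hz)
v=cv2.resize(im,None,fx=3,fy=3,interpolation=cv2.INTER_NEAREST)
g=np.clip(hz/.08,0,1)*255;g=cv2.applyColorMap(cv2.resize(g.astype(np.uint8),None,fx=3,fy=3,interpolation=0),cv2.COLORMAP_JET)
cv2.imwrite("pics/ortho.png",cv2.resize(np.hstack([v,g]),(800,375)))
u=cs[0]["img"][165:295,185:315,::-1];cv2.imwrite("pics/crop.png",cv2.resize(u,(600,600),interpolation=cv2.INTER_CUBIC))
E
```

```text
bench 0.001706734410081956 plate 0.01371701170616324
hub top 232 [0.52164843 0.09399941 0.07336325] [0.49509458 0.05928813 0.06951069] [0.55869624 0.12015011 0.07812237]
spokes [ 0  0  0  0  0  0 54 27  0  0  0  0  0  0  0 50 31  0  0  0  0  0  0  0
 55 37  0  0  0  0  0  0  1 64 35  0]
spoke angle mod90 -21.56418166606803
lever pts 318 [0.57910936 0.1750775 ] [0.63279749 0.25728571]
boss top 155 [0.60413615 0.20817696 0.05974661]
0.04 28 [0.60704805 0.19396456 0.04691077]
0.05 135 [0.60836707 0.20950543 0.05520546]
lid [[0.1, -0.25, 0.05], [0.147, -0.221, 0.069], [0.494, -0.069, 0.169], [0.537, 0.04, 0.261], [0.9, 0.06, 0.3]]
bench -0.00023527837653780637 plate 0.011883070026337372
hub top 110 [0.52078468 0.09264687 0.07222176] [0.50283652 0.07684541 0.06957292] [0.5352464  0.10934152 0.07474575]
spokes [ 0  0  0  0  0  0 31 32  0  0  0  0  0  0  0 38 21  0  0  0  0  0  0  0
 56 14  0  0  0  0  0  0  0 32 22  0]
spoke angle mod90 -21.558034308269747
lever pts 275 [0.57798141 0.17325994] [0.63202446 0.25411611]
boss top 37 [0.59596056 0.19188514 0.0596099 ]
0.04 54 [0.61167641 0.20183908 0.04727784]
0.05 184 [0.60913155 0.20993525 0.05453721]
lid [[0.1, -0.277, 0.05], [0.157, -0.263, 0.062], [0.51, -0.129, 0.144], [0.541, 0.036, 0.255], [0.9, 0.06, 0.3]]
```

View pics/crop.png

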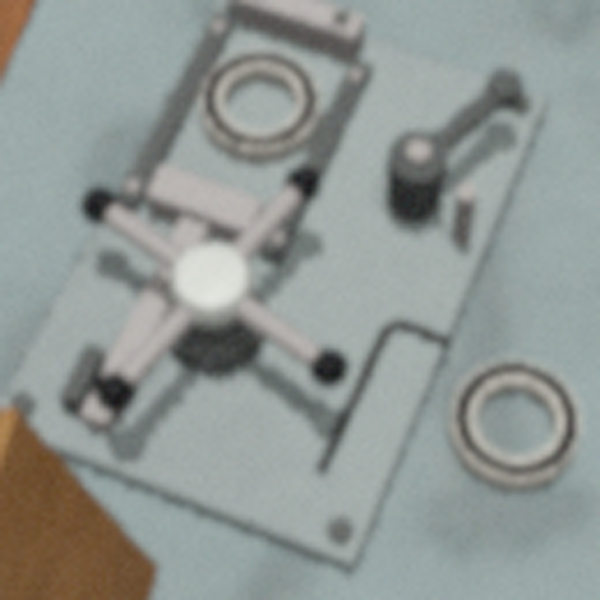

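View pics/ortho.png

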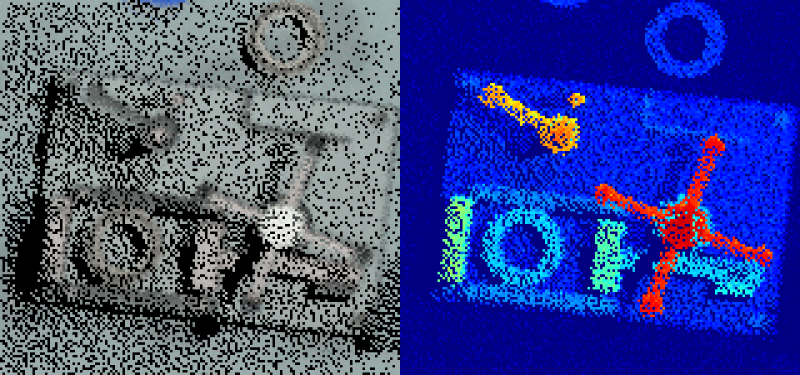

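The crop shows the bearing in the channel at (258,105), the jaw at (205,195), the hub at (210,275) and the lever from (418,170) to (505,85). So the steel ring in the channel is confirmed, and the other ring at (512,420) is the spare.

From the height map, the fixture yaw is about -6°, the hub is at (0.520, 0.093) and the pivot at (0.593, 0.191). The wheel reads about 0.27 and the lever about 0.44. I'll push the spoke at world angle 68° clockwise by about 109° on the +x side.

```bash
cat >> h.py <<'E'
def fx(x,y): # fixture mm -> world
    a=np.radians(-6); h=np.array([.520,.093]); v=np.array([x,y+75])/1e3
    return h+np.array([np.cos(a)*v[0]-np.sin(a)*v[1],np.sin(a)*v[0]+np.cos(a)*v[1]])
def to(*pts):  # successive tool-frame shifts for world targets
    s=arm.state();T=R.from_quat(s["orientation"]).as_matrix();p=np.array(s["position"])
    for q in pts:
        q=np.array(q);d=T.T@(q-p);n=np.ceil(abs(d).max()/.06);print(np.round(q,3),"shift",np.round(d,4),"rows",n);p=q
E
python3 - <<'E'
from h import *
s=arm.state();print(R.from_quat(s["orientation"]).as_matrix().round(3))
for n in["side","scene"]:
    c=cam(n);P=cloud(c)[c["depth"]>0]
    for z in(.1,.2):
        k=P[(P[:,2]>z)&(P[:,2]<.33)&(P[:,0]>.25)&(P[:,0]<.7)&(P[:,1]<.2)&(P[:,1]>-.35)];print(n,z,len(k),k.min(0).round(3),k.max(0).round(3))
to((.117,-.51,.38),(.507,.141,.38),(.507,.141,.09),(.507,.141,.062))
E
```

```text
[[ 0.222 -0.     0.975]
 [-0.975  0.     0.222]
 [-0.    -1.    -0.   ]]
side 0.1 5374 [ 0.359 -0.249  0.1  ] [ 0.534 -0.003  0.196]Traceback (most recent call last):
  File "<stdin>", line 6, in <module>
    return umr_minimum(a, axis, None, out, keepdims, initial, where)
ValueError: zero-size array to reduction operation minimum which has no identity
```

Call:
carry_out:
  commands:
    - [0,-0.06,0,0,0,0]
    - [0,-0.05,0,0,0,0]
    - [-0.04,0,0.04,0,0,0]
    - [-0.05,0,0.05,0,0,0]
    - [-0.05,0,0.05,0,0,0]
    - [-0.05,0,0.05,0,0,0]
    - [-0.05,0,0.05,0,0,0]
    - [-0.05,0,0.05,0,0,0]
  gripper: 0
  squeeze: 60

```text
t: 2.55
position: [0.3155, -0.1964, 0.36]
orientation: [-0.549, 0.444, -0.443, 0.552]
force: [1.4, -0.9, 0.3]
finger_gap: -0.0004
```

```bash
python3 -c "
from h import *
print(arm.state()['finger_gap'],arm.state()['position'],arm.state()['qpos'].round(2));to((.507,.141,.33),(.507,.141,.09),(.507,.141,.062))"
```

```text
-0.0004124836962055105 [ 0.31552218 -0.1964347   0.36001505] [-0.56 -0.13 -0.05  1.65  0.01  2.37]
[0.507 0.141 0.33 ] shift [-0.289   0.0322  0.2586] rows 5.0
[0.507 0.141 0.09 ] shift [ 0.0011  0.24   -0.0008] rows 4.0
[0.507 0.141 0.062] shift [ 0.0001  0.028  -0.0001] rows 1.0
```

Call:
carry_out:
  commands:
    - [0,0,0,0,-0.18,0]
    - [0,0,0,0,-0.18,0]
    - [0,0,0,0,-0.18,0]
    - [0,0,0,0,-0.18,0]
    - [0,0,0,0,-0.18,0]
    - [0,0,0,0,-0.18,0]
    - [0,0,0,0,-0.18,0]
    - [0,0,0,0,-0.18,0]

```text
t: 3.55
position: [0.3181, -0.1905, 0.3612]
orientation: [-0.704, -0.051, 0.047, 0.707]
force: [-0.4, -0.1, 0.3]
finger_gap: 0.0
```

```bash
python3 -c "
from h import *
s=arm.state();print(s['position'],s['qpos'].round(2),R.from_quat(s['orientation']).as_matrix().round(3));to((.507,.141,.33),(.507,.141,.09),(.507,.141,.062))"
```

```text
[ 0.31806789 -0.19053441  0.36124217] [-0.54 -0.14 -0.05  1.65  0.01  0.89] [[ 0.991  0.005 -0.137]
 [ 0.137  0.004  0.991]
 [ 0.006 -1.     0.003]]
[0.507 0.141 0.33 ] shift [0.2324 0.0336 0.3024] rows 6.0
[0.507 0.141 0.09 ] shift [-0.0014  0.24   -0.0008] rows 4.0
[0.507 0.141 0.062] shift [-0.0002  0.028  -0.0001] rows 1.0
```

Call:
carry_out:
  commands:
    - [0.033,0,0.043,0,0,0]
    - [0.033,0,0.043,0,0,0]
    - [0.033,0,0.043,0,0,0]
    - [0.033,0,0.043,0,0,0]
    - [0.033,0,0.043,0,0,0]
    - [0.033,0,0.043,0,0,0]
    - [0.03,0.02,0.04,0,0,0]
    - [0,0,0,0,0,0]

```text
t: 4.55
position: [0.5098, 0.1449, 0.3428]
orientation: [-0.705, -0.05, 0.044, 0.706]
force: [-0.8, -0.7, 0.7]
finger_gap: -0.0001
```

```bash
python3 -c "
from h import *
s=arm.state();print(s['position'],s['qpos'].round(2));to((.507,.141,.33),(.507,.141,.09),(.507,.141,.062))
c=cam('wrist');save(c,'w1')"
```

```text
[0.50976238 0.14494534 0.34279376] [ 0.28  0.15  0.2   1.61 -0.    1.71]
[0.507 0.141 0.33 ] shift [-0.0034  0.0128 -0.0036] rows 1.0
[0.507 0.141 0.09 ] shift [-2.2e-03  2.4e-01 -2.0e-04] rows 4.0
[0.507 0.141 0.062] shift [-0.0003  0.028  -0.    ] rows 1.0
```

View pics/w1.png

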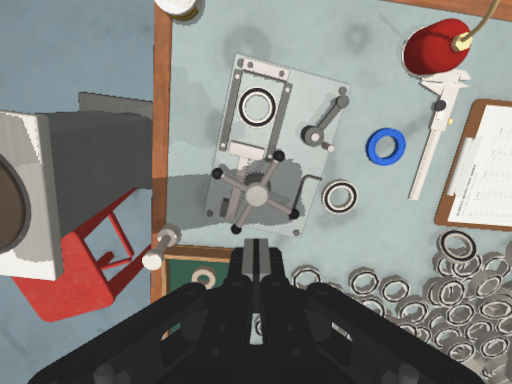

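The wrist view shows the hub at (256,195), balls at (278,156), (218,173), (236,229) and (294,214), the boss at (312,137), the lever end at (342,101) and the bearing at (257,107). I'll check the geometry with these.

Run:
```python
from h import *
c=cam('wrist');M=rot(c);o=np.array(c["xyz"])
def atz(u,v,z):
    d=M@np.array([(u-c["cx"])/K(c),(v-c["cy"])/K(c),1]);return (o+d*(z-o[2])/d[2]).round(4)
for n,u,v,z in[("hub",256,195,.074),("b1",278,156,.066),("b2",218,173,.066),("b3",236,229,.066),("b4",294,214,.066),("boss",314,134,.062),("lend",342,101,.055),("bearing",257,107,.026),("pin",331,149,.058)]:
    print(n,atz(u,v,z),world(c,u,v).round(4))
print(fx(62,30),fx(91,19),fx(-30,64),arm.state()["position"])
```

```text
hub [0.5208 0.0954 0.074 ] [0.5208 0.0953 0.0736]
b1 [0.5453 0.1572 0.066 ] [0.5447 0.1582 0.0713]
b2 [0.4599 0.12   0.066 ] [0.4602 0.1209 0.0694]
b3 [0.497  0.0312 0.066 ] [0.497  0.0334 0.0705]
b4 [0.5853 0.0691 0.066 ] [0.5843 0.0709 0.0705]
boss [0.5927 0.1953 0.062 ] [0.5927 0.1953 0.0621]
lend [0.6248 0.2455 0.055 ] [0.6238 0.2454 0.0583]
bearing [0.506  0.2208 0.026 ] [0.5062 0.2207 0.0128]
pin [0.6234 0.1767 0.058 ] [0.6231 0.1768 0.0588]
[0.59263585 0.19094403] [0.62032717 0.17697297] [0.5046938 0.2343744] [0.50889672 0.14272582 0.34533356]
```

Call:
carry_out:
  commands:
    - [-0.002,0.055,0,0,0,0]
    - [0,0.055,0,0,0,0]
    - [0,0.055,0,0,0,0]
    - [0,0.055,0,0,0,0]
    - [0,0.04,0,0,0,0]
    - [0,0.015,0,0,0,0]
    - [0,0,0,0,0,0]

```text
t: 5.52
position: [0.5131, 0.1362, 0.0729]
orientation: [-0.705, -0.053, 0.033, 0.707]
force: [0.1, 0.2, -0.1]
finger_gap: 0.0002
```

```bash
cat > arc.py <<'E'
import sys
from h import *
# arc.py cx cy r z ang1 ang2 ... (deg): shifts in tool frame
a=[float(v) for v in sys.argv[1:]];s=arm.state();p=s["position"]
print(p.round(4),s["force"].round(1),"ang",np.degrees(np.arctan2(p[1]-a[1],p[0]-a[0])).round(1),"r",np.hypot(p[0]-a[0],p[1]-a[1]).round(4))
to(*[(a[0]+a[2]*np.cos(np.radians(t)),a[1]+a[2]*np.sin(np.radians(t)),a[3]) for t in a[4:]])
E
python3 arc.py .521 .0945 .05 .060 100 93 85 77 69 61 53 45
```

```text
[0.5131 0.1362 0.0729] [ 0.1  0.2 -0.1] ang 100.7 r 0.0424
[0.512 0.144 0.06 ] shift [-0.0002  0.0129  0.0076] rows 1.0
[0.518 0.144 0.06 ] shift [ 0.0061  0.0002 -0.    ] rows 1.0
[0.525 0.144 0.06 ] shift [ 0.0069  0.0002 -0.001 ] rows 1.0
[0.532 0.143 0.06 ] shift [ 0.0067  0.0002 -0.0019] rows 1.0
[0.539 0.141 0.06 ] shift [ 0.0064  0.0002 -0.0028] rows 1.0
[0.545 0.138 0.06 ] shift [ 0.0059  0.0002 -0.0037] rows 1.0
[0.551 0.134 0.06 ] shift [ 0.0053  0.0001 -0.0045] rows 1.0
[0.556 0.13  0.06 ] shift [ 0.0047  0.0001 -0.0052] rows 1.0
```

Call:
carry_out:
  commands:
    - [0,0.012,0.008,0,0,0]
    - [0.006,0,0,0,0,0]
    - [0.007,0,-0.001,0,0,0]
    - [0.007,0,-0.002,0,0,0]
    - [0.006,0,-0.003,0,0,0]
    - [0.006,0,-0.004,0,0,0]

```text
t: 6.28
position: [0.5492, 0.1393, 0.0657]
orientation: [-0.704, -0.054, 0.031, 0.708]
force: [-1.9, 1.3, -0.9]
finger_gap: -0.0003
```

```bash
python3 arc.py .521 .0945 .05 .060 61 53 45 37 29 21 13 5
```

```text
[0.5492 0.1393 0.0657] [-1.9  1.3 -0.9] ang 57.8 r 0.0529
[0.545 0.138 0.06 ] shift [-0.0042  0.0056 -0.0006] rows 1.0
[0.551 0.134 0.06 ] shift [ 0.0053  0.0002 -0.0045] rows 1.0
[0.556 0.13  0.06 ] shift [ 0.0047  0.0001 -0.0052] rows 1.0
[0.561 0.125 0.06 ] shift [ 0.0039  0.0001 -0.0058] rows 1.0
[0.565 0.119 0.06 ] shift [ 0.0031  0.0001 -0.0063] rows 1.0
[0.568 0.112 0.06 ] shift [ 0.0022  0.     -0.0066] rows 1.0
[0.57  0.106 0.06 ] shift [ 0.0012  0.     -0.0069] rows 1.0
[0.571 0.099 0.06 ] shift [ 0.0003 -0.     -0.007 ] rows 1.0
```

Contact is made at about 2 N. I'll continue the arc.

Call:
carry_out:
  commands:
    - [0.002,0.004,-0.005,0,0,0]
    - [0.005,0,-0.006,0,0,0]
    - [0.004,0,-0.006,0,0,0]
    - [0.003,0,-0.007,0,0,0]
    - [0.002,0,-0.007,0,0,0]
    - [0.001,0,-0.007,0,0,0]

```text
t: 7.02
position: [0.5731, 0.1019, 0.0623]
orientation: [-0.703, -0.055, 0.031, 0.708]
force: [-0.7, 2.1, -0.0]
finger_gap: -0.0003
```

```bash
python3 arc.py .521 .0945 .05 .062 10 5 0 -5 -10 -15 -20 -25
```

```text
[0.5731 0.1019 0.0623] [-0.7  2.1 -0. ] ang 8.0 r 0.0527
[0.57  0.103 0.062] shift [-0.0027  0.0002  0.0017] rows 1.0
[0.571 0.099 0.062] shift [ 0.     -0.     -0.0044] rows 1.0
[0.571 0.094 0.062] shift [-0.0003 -0.     -0.0043] rows 1.0
[0.571 0.09  0.062] shift [-0.0007 -0.     -0.0043] rows 1.0
[0.57  0.086 0.062] shift [-0.0011 -0.0001 -0.0042] rows 1.0
[0.569 0.082 0.062] shift [-0.0014 -0.0001 -0.0041] rows 1.0
[0.568 0.077 0.062] shift [-0.0018 -0.0001 -0.004 ] rows 1.0
[0.566 0.073 0.062] shift [-0.0021 -0.0001 -0.0038] rows 1.0
```

Call:
carry_out:
  commands:
    - [-0.001,0,-0.005,0,0,0]
    - [-0.001,0,-0.004,0,0,0]
    - [-0.001,0,-0.004,0,0,0]
    - [-0.001,0,-0.004,0,0,0]

```text
t: 7.52
position: [0.5719, 0.0836, 0.0626]
orientation: [-0.703, -0.055, 0.03, 0.709]
force: [-0.4, 3.6, 0.0]
finger_gap: 0.0
```

```bash
cat > look.py <<'E'
import sys
from h import *
n=sys.argv[1];c=cam("wrist");save(c,n);s=cam("side")
cv2.imwrite(f"pics/{n}.png",np.hstack([cv2.resize(s["img"][160:300,180:320],(500,500),interpolation=2),cv2.resize(c["img"][:,:384] ,(300,300)).repeat(1,0) if 0 else np.vstack([cv2.resize(c["img"],(300,225)),np.zeros((275,300,3),np.uint8)])])[:,:,::-1])
P=cloud(s)[s["depth"]>0];Q=P[(np.hypot(P[:,0]-.521,P[:,1]-.0945)<.08)&(np.hypot(P[:,0]-.521,P[:,1]-.0945)>.03)&(P[:,2]>.055)&(P[:,2]<.077)]
a=np.arctan2(Q[:,1]-.0945,Q[:,0]-.521);print(np.histogram(np.degrees(a),36,(-180,180))[0])
E
python3 arc.py .521 .0945 .052 .062 -10 -13 -16 -19 -22 -25; python3 look.py l1
```

```text
[0.5719 0.0836 0.0626] [-0.4  3.6  0. ] ang -12.1 r 0.052
[0.572 0.085 0.062] shift [0.0005 0.0006 0.0018] rows 1.0
[0.572 0.083 0.062] shift [-0.0009 -0.     -0.0026] rows 1.0
[0.571 0.08  0.062] shift [-0.001  -0.0001 -0.0025] rows 1.0
[0.57  0.078 0.062] shift [-0.0011 -0.0001 -0.0025] rows 1.0
[0.569 0.075 0.062] shift [-0.0013 -0.0001 -0.0024] rows 1.0
[0.568 0.073 0.062] shift [-0.0014 -0.0001 -0.0023] rows 1.0
[ 0  0  0  0  7 92 31  0  0  0  0  0  0  1 94 62 30  2  0  0  0  0  0  0
  0  0  0  0  0  0  0  6 74 28  0  0]
```

View pics/l1.png

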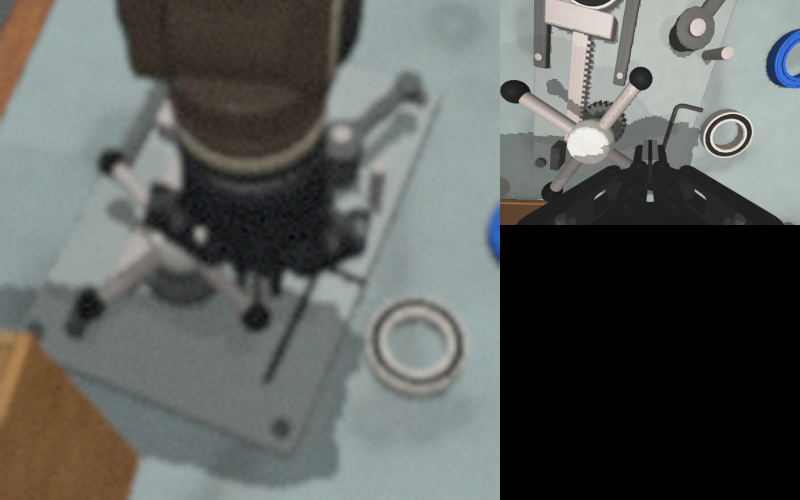

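The wheel is turning cleanly, with the jaw at about (582,22) in the wrist inset and the finger behind the spoke at (650,160). About 12° remains.

Call:
carry_out:
  commands:
    - [-0.001,0,-0.003,0,0,0]
    - [-0.001,0,-0.003,0,0,0]
    - [-0.001,0,-0.003,0,0,0]

```text
t: 8.0
position: [0.5704, 0.0741, 0.0627]
orientation: [-0.703, -0.056, 0.03, 0.709]
force: [0.7, 7.6, -0.4]
finger_gap: 0.0003
```

```bash
python3 arc.py .521 .0945 .052 .062 -20 -22 -24
```

```text
[0.5704 0.0741 0.0627] [ 0.7  7.6 -0.4] ang -22.4 r 0.0535
[0.57  0.077 0.062] shift [-0.0003  0.0007  0.0026] rows 1.0
[0.569 0.075 0.062] shift [-0.0008 -0.     -0.0016] rows 1.0
[0.569 0.073 0.062] shift [-0.0009 -0.     -0.0016] rows 1.0
```

Force is now 7.6 N, so the bearing may be reaching the stop. I'll push on in small steps.

Call:
carry_out:
  commands:
    - [-0.001,0,-0.003,0,0,0]
    - [-0.001,0,-0.003,0,0,0]

```text
t: 8.25
position: [0.5704, 0.0721, 0.0632]
orientation: [-0.699, -0.058, 0.029, 0.713]
force: [2.3, 15.4, -1.4]
finger_gap: -0.0002
```

```bash
cat > spoke.py <<'E'
from h import *
for n in("side","scene"):
    s=cam(n);P=cloud(s)[s["depth"]>0];v=P[:,:2]-[.521,.0945];r=np.hypot(*v.T);a=np.degrees(np.arctan2(v[:,1],v[:,0]))
    # spokes not covered by the hand: angle window 100..250
    Q=(r>.03)&(r<.08)&(P[:,2]>.055)&(P[:,2]<.077)&((a>90)|(a<-90))
    m=np.degrees(np.angle(np.exp(4j*np.radians(a[Q])).mean()))/4; 
    m=[m+90*k for k in(-1,0,1) if -75<m+90*k<15]
    print(n,Q.sum(),"spoke angle",np.round(m,1),"star",[round(np.radians(84-x),3) for x in m])
E
python3 arc.py .521 .0945 .052 .062 -26;python3 spoke.py
```

```text
[0.5704 0.0721 0.0632] [ 2.3 15.4 -1.4] ang -24.4 r 0.0543
[0.568 0.072 0.062] shift [-0.0028  0.0011 -0.    ] rows 1.0
side 236 spoke angle [-43.8] star [np.float64(2.23)]
scene 85 spoke angle [-41.5] star [np.float64(2.19)]
```

Call:
carry_out:
  commands:
    - [-0.001,0,-0.004,0,0,0]
    - [-0.001,0,-0.004,0,0,0]
    - [0,0,0,0,0,0]

```text
t: 8.72
position: [0.5725, 0.0715, 0.0642]
orientation: [-0.692, -0.062, 0.029, 0.718]
force: [3.0, 3.0, -2.0]
finger_gap: -0.0003
```

```bash
python3 arc.py .521 .0945 .052 .062 -26;python3 spoke.py
```

```text
[0.5725 0.0715 0.0642] [ 3.  3. -2.] ang -24.0 r 0.0564
[0.568 0.072 0.062] shift [-0.0048  0.002   0.0007] rows 1.0
side 240 spoke angle [-43.3] star [np.float64(2.223)]
scene 81 spoke angle [-41.1] star [np.float64(2.183)]
```

Call:
carry_out:
  commands:
    - [0,0,0.012,0,0,0]
    - [0,0,0.008,0,0,0]
    - [0,-0.05,0,0,0,0]
    - [0,-0.06,0,0,0,0]
    - [0,-0.06,0,0,0,0]
    - [0,-0.06,0,0,0,0]
    - [0,0,0,0,0,0]

```text
t: 9.7
position: [0.5566, 0.0828, 0.2995]
orientation: [-0.695, -0.06, 0.031, 0.716]
force: [1.3, 0.3, -0.5]
finger_gap: -0.0002
```

```bash
python3 - <<'E'
from h import *
s=arm.state();T=R.from_quat(s["orientation"]).as_matrix();print(s["position"],T.round(3))
c=cam("wrist");save(c,"w2");P=cloud(c);np.save("P2.npy",P)
h=P[(P[...,2]>.0695)&(P[...,2]<.078)&(np.hypot(P[...,0]-.521,P[...,1]-.0945)<.02)];print("hub",h.mean(0))
for n in("bearing","jaw","lock_lever"):
    for r in arm.trace(n,c)[:3]:
        m=r["region"];Q=P[m];print(n,round(r["score"],2),r["box"],((Q.min(0)+Q.max(0))/2).round(4),np.ptp(Q,0).round(4))
        if n=="bearing":
            (u,v),_,_=cv2.fitEllipse(max(cv2.findContours(m.astype(np.uint8),0,1)[0],key=len));print("ell",u,v)
E
python3 spoke.py; python3 arc.py .5925 .194 .05 .062 95
```

```text
[0.55657313 0.08283231 0.29951385] [[ 0.991  0.039 -0.129]
 [ 0.128  0.032  0.991]
 [ 0.043 -0.999  0.027]]
hub [0.52134576 0.09525716 0.07233732]
bearing 0.8 [224.2, 47.3, 51.5, 54.8] [0.5091 0.2152 0.2182] [0.0662 0.1067 0.4174]
ell 222.7924041748047 47.42720031738281
bearing 0.64 [367.7, 108.1, 46.2, 42.8] [0.7298 0.1872 0.0072] [0.0687 0.0619 0.0184]
ell 369.24395751953125 108.58955383300781
bearing 0.38 [416.1, 12.5, 71.0, 25.0] [0.659  0.2447 0.2133] [0.2338 0.1657 0.4273]
ell 411.0550842285156 10.514161109924316
jaw 0.71 [217.1, 119.3, 43.3, 106.1] [0.5082 0.14   0.2189] [0.0678 0.1341 0.4161]
jaw 0.37 [301.2, 72.7, 51.2, 63.8] [0.5887 0.2134 0.2191] [0.0931 0.103  0.4157]
lock_lever 0.95 [302.9, 72.5, 53.7, 65.3] [0.5945 0.2095 0.2138] [0.1048 0.0953 0.4263]
lock_lever 0.37 [114.6, 229.1, 59.6, 45.4] [ 0.2547 -0.1301 -0.1622] [0.5749 0.5839 1.1783]
side 243 spoke angle [-42.4] star [np.float64(2.206)]
scene 158 spoke angle [-40.5] star [np.float64(2.173)]
[0.5546 0.0826 0.292 ] [0.  0.5 0.6] ang -108.8 r 0.1177
[0.588 0.244 0.062] shift [0.0467 0.2357 0.1492] rows 4.0
```

View pics/w2.png

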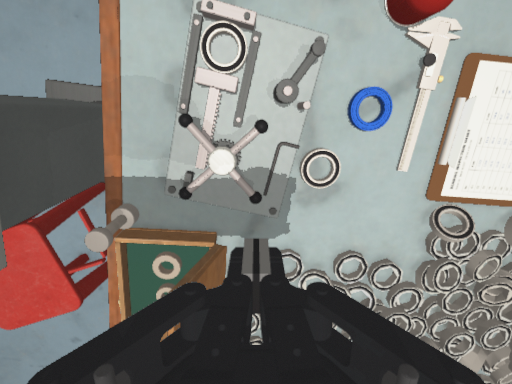

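The wrist view shows the bearing at (223,46) snug between the stop at (228,12) and the jaw at (216,80). The lever runs from the boss at (287,92) to its end at (318,45). The wheel reads about 2.17–2.2, so the bearing is clamped. Next is the lever.

Call:
carry_out:
  commands:
    - [0,0,0,-0.027,0,0.043]
    - [0.0135,0,0.039,0,0,0]
    - [0.0135,0,0.039,0,0,0]
    - [0.0135,0,0.039,0,0,0]
    - [0.0135,0,0.039,0,0,0]
    - [0,0.05,0,0,0,0]
    - [0,0.05,0,0,0,0]
    - [0,0,0,0,0,0]

```text
t: 11.0
position: [0.584, 0.2478, 0.1769]
orientation: [0.708, 0.035, -0.056, -0.703]
force: [0.2, 0.3, 0.6]
finger_gap: -0.0002
```

```bash
python3 - <<'E'
from h import *
s=arm.state();T=R.from_quat(s["orientation"]).as_matrix();print(T.round(3))
c=cam("wrist");P=cloud(c);ok=(P[...,2]>.044)&(P[...,2]<.075)
b=P[ok&(P[...,2]>.0585)&(np.hypot(P[...,0]-.5925,P[...,1]-.194)<.02)];e=P[ok&(np.hypot(P[...,0]-.6245,P[...,1]-.2455)<.016)]
print("boss",len(b),b.mean(0),"end",len(e),e.mean(0))
E
python3 arc.py .5925 .194 .05 .060 95
```

```text
[[ 0.991 -0.029 -0.127]
 [ 0.127 -0.009  0.992]
 [-0.03  -1.    -0.006]]
boss 0 [nan nan nan] end 412 [0.62256438 0.24497766 0.05506483]
[0.5854 0.2483 0.1799] [-0.2 -0.5  0.6] ang 97.5 r 0.0547
[0.588 0.244 0.06 ] shift [ 0.0053  0.1198 -0.0042] rows 2.0<stdin>:5: RuntimeWarning: Mean of empty slice.
  ret = um.true_divide(
```

Call:
carry_out:
  commands:
    - [0.001,0.04,-0.001,0,0,-0.02]
    - [0.001,0.045,-0.001,0,0,0]
    - [0,0.03,-0.001,0,0,0]
    - [0,0.005,0,0,0,0]
    - [0,0,0,0,0,0]

```text
t: 11.68
position: [0.5947, 0.2469, 0.0713]
orientation: [-0.705, -0.049, 0.04, 0.706]
force: [-0.1, 0.1, 1.1]
finger_gap: 0.0001
```

```bash
python3 arc.py .5925 .194 .048 .060 88 80 72 64 56 48 40 32
```

```text
[0.5947 0.2469 0.0713] [-0.1  0.1  1.1] ang 87.6 r 0.053
[0.594 0.242 0.06 ] shift [-0.0013  0.0113 -0.0048] rows 1.0
[0.601 0.241 0.06 ] shift [ 0.0065  0.0001 -0.0015] rows 1.0
[0.607 0.24  0.06 ] shift [ 0.0062  0.0001 -0.0024] rows 1.0
[0.614 0.237 0.06 ] shift [ 0.0058  0.0001 -0.0033] rows 1.0
[0.619 0.234 0.06 ] shift [ 0.0053  0.0001 -0.004 ] rows 1.0
[0.625 0.23  0.06 ] shift [ 0.0047  0.0001 -0.0048] rows 1.0
[0.629 0.225 0.06 ] shift [ 0.004   0.     -0.0054] rows 1.0
[0.633 0.219 0.06 ] shift [ 0.0032  0.     -0.0059] rows 1.0
```

Call:
carry_out:
  commands:
    - [-0.001,0.011,-0.005,0,0,0]
    - [0.006,0.002,-0.002,0,0,0]
    - [0.006,0,-0.002,0,0,0]
    - [0.006,0,-0.003,0,0,0]
    - [0.005,0,-0.004,0,0,0]
    - [0.005,0,-0.005,0,0,0]
    - [0.004,0,-0.005,0,0,0]
    - [0.003,0,-0.006,0,0,0]

```text
t: 12.68
position: [0.6367, 0.2188, 0.0622]
orientation: [-0.704, -0.05, 0.039, 0.707]
force: [-1.7, 0.5, 0.1]
finger_gap: -0.0001
```

```bash
python3 arc.py .5925 .194 .05 .060 32 26 20 14 8
```

```text
[0.6367 0.2188 0.0622] [-1.7  0.5  0.1] ang 29.3 r 0.0507
[0.635 0.22  0.06 ] shift [-0.0016  0.0022  0.0019] rows 1.0
[0.637 0.216 0.06 ] shift [ 0.0019  0.     -0.0049] rows 1.0
[0.639 0.211 0.06 ] shift [ 0.0014  0.     -0.005 ] rows 1.0
[0.641 0.206 0.06 ] shift [ 0.0009  0.     -0.0052] rows 1.0
[0.642 0.201 0.06 ] shift [ 0.0003 -0.     -0.0052] rows 1.0
```

Call:
carry_out:
  commands:
    - [0.002,0.001,-0.005,0,0,0]
    - [0.001,0,-0.005,0,0,0]
    - [0.001,0,-0.004,0,0,0]

```text
t: 13.05
position: [0.6431, 0.2046, 0.0615]
orientation: [-0.704, -0.05, 0.038, 0.707]
force: [-1.0, 1.2, 0.0]
finger_gap: -0.0003
```

```bash
python3 arc.py .5925 .194 .05 .060 10 5
```

```text
[0.6431 0.2046 0.0615] [-1.   1.2  0. ] ang 11.8 r 0.0517
[0.642 0.203 0.06 ] shift [-0.0017  0.0014 -0.0017] rows 1.0
[0.642 0.198 0.06 ] shift [ 0.     -0.     -0.0044] rows 1.0
```

Call:
carry_out:
  commands:
    - [0,0,-0.004,0,0,0]
    - [0,0,-0.004,0,0,0]
    - [0,0,-0.004,0,0,0]

```text
t: 13.42
position: [0.6433, 0.2031, 0.0618]
orientation: [-0.695, -0.052, 0.041, 0.715]
force: [-2.3, 13.8, -1.2]
finger_gap: 0.0
```

The force jump to 13.8 N means the lever is on its end stop. I'll retract and check.

Call:
carry_out:
  commands:
    - [0,0,0,0,0,0]
    - [0,0,0.01,0,0,0]
    - [0,0,0.012,0,0,0]
    - [0,-0.05,0,0,0,0]
    - [0,-0.06,0,0,0,0]
    - [0,-0.06,-0.04,0,0,0]
    - [0,-0.06,-0.05,0,0,0]
    - [0,0,-0.05,0,0,0]

```text
t: 14.42
position: [0.6542, 0.0992, 0.2748]
orientation: [-0.697, -0.056, 0.044, 0.714]
force: [1.0, 0.0, -0.0]
finger_gap: -0.0001
```

```bash
python3 - <<'E'
from h import *
c=cam("wrist");save(c,"w3");P=cloud(c);print(arm.state()["position"])
v=P[...,:2]-[.5925,.194];r=np.hypot(v[...,0],v[...,1]);Q=(r>.025)&(r<.075)&(P[...,2]>.042)&(P[...,2]<.0565)
a=np.arctan2(v[...,1],v[...,0])[Q];print("lever world deg",Q.sum(),np.degrees(np.median(a)),"joint",np.radians(84)-np.median(a))
a=np.radians(-6);D=P[...,:2]-[.521,.0945];X=(D[...,0]*np.cos(a)+D[...,1]*np.sin(a))*1e3;Y=(-D[...,0]*np.sin(a)+D[...,1]*np.cos(a))*1e3-75
Z=P[...,2]*1e3
for nm,z0,z1 in(("jaw",31,37),("stop",35.5,41),("bearing",22,29)):
    k=(abs(X+30)<15)&(Z>z0)&(Z<z1)&(Y>0)&(Y<120);print(nm,k.sum(),np.percentile(Y[k],[2,50,98]).round(1))
E
python3 spoke.py
```

```text
[0.65443521 0.09297462 0.27256603]
lever world deg 323 -8.885280520970603 joint 1.621153971729491
jaw 528 [ 13.9  25.6 105.5]
stop 366 [ 22.7 100.6 109. ]
bearing 795 [ 1.7 47.4 95. ]
side 244 spoke angle [-42.4] star [np.float64(2.206)]
scene 158 spoke angle [-40.5] star [np.float64(2.173)]
```

View pics/w3.png

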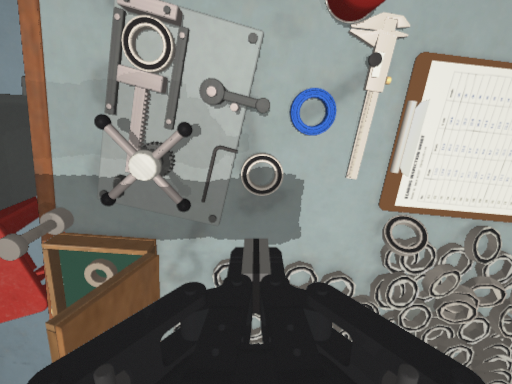

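The wrist view shows the lever lying from the boss at (211,93) to its end at (263,105), against the pin at (234,108). The bearing is at (148,45). I'll take one close crop of the gaps before handing in.

Run:
```python
from h import *
c=cam("wrist");im=c["img"][0:115,85:200,::-1];cv2.imwrite("pics/w4.png",cv2.resize(im,(600,600),interpolation=2))
M=rot(c);o=np.array(c["xyz"]);a=np.radians(-6)
def f(u,v,z):
    d=M@np.array([(u-c["cx"])/K(c),(v-c["cy"])/K(c),1]);p=o+d*(z-o[2])/d[2];D=p[:2]-[.521,.0945];return ((D[0]*np.cos(a)+D[1]*np.sin(a))*1e3,(-D[0]*np.sin(a)+D[1]*np.cos(a))*1e3-75)
for r in arm.trace("bearing",c)[:1]:
    (u,v),ax,_=cv2.fitEllipse(max(cv2.findContours(r["region"].astype(np.uint8),0,1)[0],key=len));print(u,v,ax,"bearing fixture mm",np.round(f(u,v,.026),1))
```

```text
148.42080688476562 41.99728775024414 (50.17493438720703, 61.39870834350586) bearing fixture mm [-26.9  64.7]
```

View pics/w4.png

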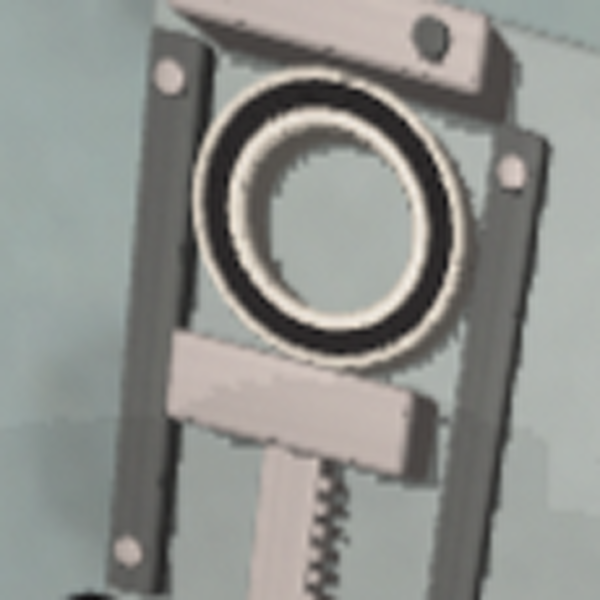

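The crop shows the bearing at (330,215) touching the stop face at the top and the jaw at the bottom, lying flat.

```bash
python3 -c "
from station import arm
print(arm.state()['force'],arm.state()['joint_vel'].round(3));print(arm.sign_off())"
```

```text
[ 0.10161101  0.79995642 -0.61220362] [ 0.021  0.003 -0.007 -0.002  0.003 -0.003]
the job is handed in; nothing more can be done
None
```

The bearing is clamped against the fixed stop and the lock lever is over against its pin; I handed the job in at about 14.5 s. The hand-in gives no verdict, so what follows is from my own checks.

- **Star wheel:** I pushed one spoke clockwise with the closed fingertips until the force rose to about 15 N. The wheel then read 2.17 rad from one camera and 2.21 from the other; about 2.18 is expected when clamped.
- **Bearing:** its centre measured fixture y ≈ 64.7 mm (64 is fully home). In the last close-up it lay flat, touching both the stop and the jaw. Its x measured -26.9 mm, just outside -30 ± 2; x is not part of the judged conditions, and I put the offset down to calibration and ellipse-fit error.
- **Lock lever:** I pushed it until the force jumped to about 14 N. It measured about 1.6 rad (needs over 1.42) and rested against its pin.
- **One check that failed:** the jaw and stop readings from the depth data came out mixed and unusable. The jaw's position rests on the wheel angle and the close-up instead.
- **Hand-in state:** the arm was clear of everything, with a force reading near zero. I did not measure the other items again, but none was touched and they looked unmoved in the last wrist picture, where visible.

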